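# Put the mould set back on its holders

### The arm

A 6-joint arm with a two-finger parallel gripper is mounted at the origin on the work surface. World frame = base frame: x ahead of the robot, y to its left, z up, the work surface at z = 0. Lengths are in mm, angles in degrees, forces in N, time in s.
With the tool pointing down it reaches from about 300 to 1000 mm from the base axis. Payload 5.1 kg.
Tool frame: the origin (TCP) lies at the very end of the fingers, on their centre line; the grasp point (between the pads) lies 19 mm behind it; z points along the fingers, y is the line along which they close (so a half turn about z gives the same grasp; the last joint's range is limited). The gripper opens to 95 mm and grips with 3 to 60 N. Pads are 20 mm wide; open, the fingers measure 119 mm over their backs; the gripper's body (75 mm by 180 mm) begins 59 mm behind the grasp point.
Start: joints at [-72.112, 7.093, 94.555, -0, 78.352, -4.733], TCP at [249.973, -599.999, 214.656] pointing down, gripper open.
Joint ranges: [-149.61, 149.61], [-58.7, 133.49], [1.44, 155.28], [-77.14, 257.14], [18.33, 153.61], [-166.67, 166.67]. Speed limits (degrees/s): [147.25, 147.25, 180, 180, 180, 180].

### API

Orientations are given as [roll, pitch, yaw] about the fixed x, y, z axes, in that order (R = Rz(yaw) Ry(pitch) Rx(roll)).
In Python, from station import r gives the robot as it stands.
- The arm moves only by the tool step_arm, never from a script. Its argument "moves" is a list that holds one entry, the list of rows, each a list of 5 numbers: the finger opening in m, from 0 to 0.0951, then the shift along the tool's x, y, z in m, then the turn about the tool's z in rad. In form: [[[claw, tx, ty, tz, roll], ...]]. A call has 1 to 20 rows; each row shifts and turns the commanded pose from where the row before left it, along the tool's axes as they then stand; what a row does not reach is not made up. A row lasts 1/10 s, in which the tool goes at most 50 mm and 8.59 degrees, less where a joint would pass 70% of its speed; a pose out of reach is approached as far as the arm can. A call with a gripper value outside its range is refused whole. The fingers move at their own pace and stop on an object; "force" is the grip in N (left out, the last holds). Time passes only in rows, so rows that do not move let the fingers close. It gives the time, the measured TCP pose, the force, the opening and the grip force at its end, in the units of the state.
- r.state(): the state, without advancing time (a new reading comes with each control period).
- r.snapshot(name): name is "side" or "top"; returns a dict with "pixels" (420x560x3 uint8, blue, green, red), "intrinsics" (3x3 intrinsics, pixels), "pose" (4x4, takes a point from camera to world coordinates). Camera axes: x right, y down, z forward; pixel columns grow to the right and rows downward; lengths in mm; the calibration is good to about 2 mm. A picture is of the moment at which its call begins. There is no depth.
- r.close_job(): hands the job in; it is judged then, once.
Trained networks look in a picture, given as the dict that the camera call returned (one of the last four; its "shot" number tells which), for a name from the list of things; names that differ only in an ending like _2 or _b are one class to them, and where a whole thing is asked for, a point or a joint stands for the part that bears it (a point fixed in the world has none). Each returns a list of dicts, best first, with "score" (0 to 1); they miss things now and then, are a little off and sometimes report something else, mostly with a low value. They report only what shows in the picture. A call takes as long as a camera call. They do not tell look-alikes from the thing itself.
- r.regions_of(picture, name): "region" (420x560 bool, what is visible of it) and "bbox" ([centre column, centre row, width, height] in pixels, round what is visible of it).
- r.mark_of(picture, name): "position" ([column, row] in pixels: a listed point, or the origin of a listed thing).
The state is a dict: "t": time; "q": joint angles; "qvel": joint speeds; "joint_efforts": joint torques, N m; "ee_pos": TCP position; "tool_rot": TCP orientation; "ft_force": force on the tool from outside, world axes, zero at the start; "moment": the same for the moment, N m; "grip_width": opening from 0.0 (shut) to 1.0 (fully open); "grip_force": force on a finger pad.
Only numpy, scipy, OpenCV 4.12 (cv2) and the standard library are available. Lean on these libraries where they do the work, as an engineer would, in place of code of your own. Each camera call takes 0.05 s, during which the arm holds its last target. There are 200 camera calls.

### The job

Put the finished mould parts away on their holders: lower the plate with the window over the four pillars of the base and then the solid plate on top of it, both fully down. Stand each of the three copper electrodes, foot down, in the wooden nest block whose recess has the shape of its foot. Set the parts down rather than dropping them, and leave everything released and at rest.

Things in the scene. Friction and masses are not known exactly. Their poses are not given: they have to be found in the camera images.
- base: Fixed dark steel base block, 124 (x) x 84 (y) x 20 mm high, with four upright pillars at x = +-38, y = +-17 mm. Pillars are 10 mm in diameter, rise 50 mm above the block's top (70 mm above the bench), and taper over their last 12 mm to 4 mm diameter. Origin: centre of the underside, on the bench; z up. Half a turn about z makes no difference.
- nest_round: Fixed light wooden block, 84 (x) x 64 (y) x 18 mm high, with a round recess, 46 mm in diameter, in the middle of its top, 10 mm deep (recess floor 8 mm above the bench). Origin: centre of the underside; z up.
- nest_square: Fixed light wooden block, 84 (x) x 64 (y) x 18 mm high, with a square recess, 44 x 44 mm with sides along x and y, in the middle of its top, 10 mm deep (recess floor 8 mm above the bench). Origin: centre of the underside; z up.
- nest_oblong: Fixed light wooden block, 84 (x) x 64 (y) x 18 mm high, with an oblong recess, 70 (along x) x 34 mm (along y), in the middle of its top, 10 mm deep (recess floor 8 mm above the bench). Origin: centre of the underside; z up.
- frame_plate: Loose aluminium plate, 104 (x) x 60 (y) x 16 mm thick, about 0.24 kg, with four through holes of 16 mm diameter at x = +-38, y = +-17 mm and an open rectangular window, 48 (x) x 34 (y) mm, in the middle. Lies flat on the bench; it can be gripped across its 60 mm width (along y). Origin: centre of the underside; z up.
- cover_plate: Loose aluminium plate without a window, 104 (x) x 60 (y) x 16 mm thick, about 0.30 kg, with four through holes of 16 mm diameter at x = +-38, y = +-17 mm and a low round boss, 32 mm in diameter and 5 mm high, in the middle of its top. Lies flat, boss up; it can be gripped across its 60 mm width (along y). Origin: centre of the underside; z up.
- round_electrode: Loose copper electrode standing upright, 50 mm high, about 0.25 kg: a round foot, 36 mm in diameter and 14 mm high, and above it a round stem 22 mm in diameter, to be gripped. Origin: centre of the underside of the foot; z up.
- square_electrode: Loose copper electrode standing upright, 50 mm high, about 0.29 kg: a square foot, 34 x 34 mm and 14 mm high, and above it a square stem, 22 x 22 mm, to be gripped; sides along x and y. Origin: centre of the underside of the foot; z up.
- oblong_electrode: Loose copper electrode standing upright, 50 mm high, about 0.34 kg: an oblong foot, 60 (x) x 24 (y) mm and 14 mm high, and above it a flat blade, 40 (x) x 14 (y) mm, to be gripped across its thickness (along y). Origin: centre of the underside of the foot; z up.
Things that resemble listed ones, but are neither listed nor needed, are in the scene too. Leave any pink look-alike of the frame_plate alone.

How it is judged:
By the outcome, as a careful person would: the job done as asked, in the order asked, and still so for the second after the job is handed in, with the robot touching nothing.
It also fails if it takes over 134 s, if anything falls off the work surface, if the arm or the gripper's body presses on something with over 40 N, if the wrist force passes 120 N, or if a joint passes its speed limit or range.

## Working session

There is one attempt and no reset: what is moved stays moved. The work goes in short steps, Python scripts to look and compute and a tool call to move; the robot and the scene stay as the last step left them, time stands still between calls to the robot, and variables do not carry over. Pictures are saved under pics/ and viewed, at most 14 in all, crops included, and the job is handed in when it is done.

Besides the shell and the picture viewer there is one more tool, called after "Call:" as name([rows], argument=value, ...), one row to a line, values as JSON. step_arm: Moves the arm, as the interface text tells. Its arguments: {"type":"object","properties":{"moves":{"type":"array"},"force":{"type":"number"}},"required":["moves"]}

```bash
mkdir -p pics; ls; cat > h.py <<'E'
import numpy as np,cv2
from station import r
names="base nest_round nest_square nest_oblong frame_plate cover_plate round_electrode square_electrode oblong_electrode".split()
def world(p,px,z):
    K=np.array(p["intrinsics"]);T=np.array(p["pose"])
    d=T[:3,:3]@np.linalg.solve(K,[px[0],px[1],1]);o=T[:3,3]
    return o+d*(z-o[2])/d[2]
def pix(p,X):
    K=np.array(p["intrinsics"]);T=np.array(p["pose"])
    c=K@(T[:3,:3].T@(np.array(X,float)-T[:3,3]));return c[:2]/c[2]
E
python3 - <<'E'
from h import *
s=r.state();print(s)
for n in("top","side"):
    p=r.snapshot(n);cv2.imwrite(f"pics/{n}0.png",p["pixels"]);print(n,np.round(p["pose"],3).tolist(),p["intrinsics"])
    for k in names:
        for m in r.mark_of(p,k)[:4]:
            if m["score"]>.2: print(k,round(m["score"],2),np.round(m["position"]),np.round(world(p,m["position"],0))[:2])
E
```

```text
pics
{'t': 0.0, 'q': array([-7.21108151e+01,  7.13394895e+00,  9.46318396e+01, -8.59742845e-04,
        7.83535970e+01, -4.73248014e+00]), 'qvel': array([ 0.14092418,  0.01235796, -0.10304389,  0.00973916,  0.04351689,
        0.08222305]), 'joint_efforts': array([ 6.55605782e-04, -4.17601383e+01, -3.59936821e+01,  7.75878411e-02,
        4.91138839e-02, -1.73167432e-04]), 'ee_pos': array([ 249.7931576 , -599.39565344,  213.40508462]), 'tool_rot': array([-1.79880952e+02, -9.01090854e-03,  2.26218301e+01]), 'ft_force': array([ 0.54753288,  0.04679757, -0.21196857]), 'moment': array([-0.00778517,  0.0600758 ,  0.02156106]), 'grip_force': 0.0, 'grip_width': 1.0025595630390862}
top [[0.021, -0.978, 0.209, 372.156], [-1.0, -0.021, 0.002, -15.679], [0.002, -0.209, -0.978, 782.47], [0.0, 0.0, 0.0, 1.0]] [[379.40497768   0.         281.20969708]
 [  0.         379.40497768 210.41533678]
 [  0.           0.           1.        ]]
base 0.83 [132. 183.] [593. 307.]
base 0.55 [216. 168.] [629. 127.]
nest_round 0.82 [256. 255.] [446.  36.]
nest_square 0.96 [153. 267.] [416. 246.]
nest_oblong 0.73
[... 396 characters left out ...]
225], [0.0, 0.0, 0.0, 1.0]] [[435.04501818   0.         283.45848206]
 [  0.         435.04501818 205.00709334]
 [  0.           0.           1.        ]]
base 0.89 [149. 289.] [594. 305.]
base 0.39 [393. 202.] [ 365. -277.]
base 0.23 [296. 247.] [451.  33.]
nest_round 0.84 [300. 246.] [448.  26.]
nest_square 0.64 [244. 312.] [411. 250.]
frame_plate 0.96 [298. 166.] [ 690. -328.]
frame_plate 0.75 [243. 206.] [661. -42.]
cover_plate 0.72 [302. 186.] [ 606. -225.]
round_electrode 0.74 [392. 200.] [ 372. -287.]
round_electrode 0.55 [242. 208.] [659. -33.]
square_electrode 0.7 [334. 218.] [ 447. -119.]
square_electrode 0.36 [390. 202.] [ 371. -272.]
oblong_electrode 0.7 [346. 174.] [ 544. -362.]
```

View pics/top0.png

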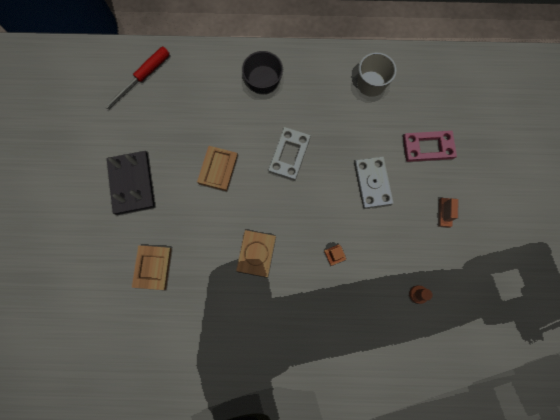

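View pics/side0.png

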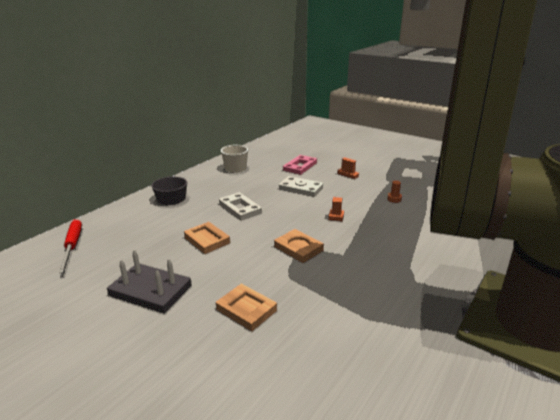

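The silver windowed plate is at top pixel (289,154), and its pink look-alike at (430,146) is to be left alone. The cover with the boss is at (374,182). The electrodes are round (420,294), square (335,255) and oblong (448,211). The nests are round (256,253), square (152,267) and oblong (218,168), and the base is at (130,182). Bowl, cup and screwdriver are clutter. Next I fit poses by silhouette.

```bash
cat > fit.py <<'E'
from h import *
from scipy.optimize import minimize
def box(a,b,z0,z1): return np.array([[x,y,z] for x in(-a/2,a/2) for y in(-b/2,b/2) for z in(z0,z1)])
def cyl(d,z0,z1,c=(0,0),d1=None):
    t=np.linspace(0,2*np.pi,24,endpoint=False)
    return np.array([[c[0]+q/2*np.cos(u),c[1]+q/2*np.sin(u),z] for q,z in((d,z0),(d1 or d,z1)) for u in t])
M={k:[box(84,64,0,18)] for k in names if "nest" in k}
M["base"]=[box(124,84,0,20)]+[f for x in(-38,38) for y in(-17,17) for f in(cyl(10,20,58,(x,y)),cyl(10,58,70,(x,y),4))]
M["frame_plate"]=[box(104,60,0,16)];M["cover_plate"]=[box(104,60,0,16),cyl(32,16,21)]
M["round_electrode"]=[cyl(36,0,14),cyl(22,14,50)]
M["square_electrode"]=[box(34,34,0,14),box(22,22,14,50)]
M["oblong_electrode"]=[box(60,24,0,14),box(40,14,14,50)]
S=4
def sil(p,k,v,z=0,off=(0,0)):
    im=np.zeros((420*2,560*2),np.uint8);c,s=np.cos(v[2]),np.sin(v[2])
    for h in M[k]:
        W=np.c_[h[:,0]*c-h[:,1]*s+v[0],h[:,0]*s+h[:,1]*c+v[1],h[:,2]+z]
        P=np.array([pix(p,w) for w in W]);H=cv2.convexHull(((P*2+.5)*16).astype(np.int32))
        cv2.fillConvexPoly(im,H,255,shift=4)
    return im/255.
def mask(p,k,X):
    best=None
    for g in r.regions_of(p,k):
        if g["score"]<.2: continue
        d=np.linalg.norm(np.array(g["bbox"][:2])-pix(p,[X[0],X[1],10]))
        if d<15 and(best is None or d<best[0]): best=(d,g)
    if best is None: return None
    m=best[1]["region"].astype(np.uint8)
    c,_=cv2.findContours(m,cv2.RETR_EXTERNAL,cv2.CHAIN_APPROX_NONE)
    m=cv2.drawContours(np.zeros_like(m),c,-1,1,-1)
    return cv2.resize(m.astype(float),None,fx=2,fy=2,interpolation=cv2.INTER_LINEAR)
def fit(pm,k,X,yaws,z=0):
    res=[]
    f=lambda u:sum(np.abs(sil(p,k,[u[0],u[1],u[2]/20],z)-m).sum()/m.sum() for p,m in pm)/len(pm)
    for y in yaws:
        x0=np.array([X[0],X[1],y*20])
        o=minimize(f,x0,method="Nelder-Mead",options=dict(initial_simplex=[x0,x0+[6,0,0],x0+[0,6,0],x0+[0,0,4]],maxfev=90,xatol=.1,fatol=1e-4))
        res.append((o.fun,o.x[0],o.x[1],np.degrees(o.x[2]/20)))
    return min(res)
E
python3 - <<'E'
from fit import *
X=dict(base=(593,306),nest_round=(447,33),nest_square=(414,248),nest_oblong=(637,125),frame_plate=(663,-35),cover_plate=(607,-212),round_electrode=(372,-287),square_electrode=(446,-121),oblong_electrode=(540,-360))
pt=r.snapshot("top");ps=r.snapshot("side")
for k in names:
    mt,ms=mask(pt,k,X[k]),mask(ps,k,X[k])
    ya=[0] if k=="round_electrode" else np.radians([-30,0,30]) if k=="square_electrode" else np.radians([-60,-30,0,30,60,90])
    for l,pm in(("top",[(pt,mt)]),("side",[(ps,ms)])):
        if pm[0][1] is None: print(k,l,"none");continue
        print(k,l,np.round(fit(pm,k,X[k],ya),3))
E
```

```text
base top [6.40000e-02 5.91539e+02 3.05436e+02 1.26460e+01]
base side [6.70000e-02 5.87842e+02 3.05804e+02 1.31540e+01]
nest_round top [ 4.70000e-02  4.47545e+02  3.48070e+01 -9.05600e+00]
nest_round side [ 4.70000e-02  4.43973e+02  3.73680e+01 -1.00120e+01]
nest_square top [ 4.30000e-02  4.14118e+02  2.43516e+02 -4.33200e+00]
nest_square side [ 4.50000e-02  4.11015e+02  2.45857e+02 -2.11600e+00]
nest_oblong top [8.70000e-02 6.26156e+02 1.23367e+02 1.67211e+02]
nest_oblong side [ 7.10000e-02  6.22442e+02  1.25775e+02 -1.55200e+01]
frame_plate top [ 2.14000e-01  6.63537e+02 -2.93990e+01 -1.60580e+01]
frame_plate side [ 6.40000e-02  6.59652e+02 -2.63190e+01 -1.84460e+01]
cover_plate top [ 5.00000e-02  6.03381e+02 -2.08571e+02  8.83900e+00]
cover_plate side [ 8.20000e-02  5.98958e+02 -2.04840e+02  1.03510e+01]
round_electrode top [ 1.05000e-01  3.72322e+02 -2.92355e+02  1.54270e+01]
round_electrode side [ 1.21000e-01  3.68512e+02 -2.89997e+02  9.03700e+00]
square_electrode top [ 1.98000e-01  4.48052e+02 -1.24535e+02 -6.26680e+01]
square_electrode side none
oblong_electrode top [ 9.60000e-02  5.41592e+02 -3.56871e+02 -4.17500e+00]
oblong_electrode side [ 1.51000e-01  5.36198e+02 -3.51948e+02 -1.43270e+01]
```

```bash
python3 - <<'E'
from fit import *
p=r.snapshot("top");im=cv2.resize(p["pixels"],None,fx=4,fy=4,interpolation=cv2.INTER_CUBIC)
V=dict(frame_plate=(663.5,-29.4,-17.3),cover_plate=(603.4,-208.6,9.6),square_electrode=(448,-124.5,27.3),oblong_electrode=(541.6,-356.9,-8),round_electrode=(372.3,-292.4,0))
tiles=[]
for k,v in V.items():
    c=pix(p,[v[0],v[1],0]).astype(int)*4
    s=(cv2.resize(sil(p,k,[v[0],v[1],np.radians(v[2])]),None,fx=2,fy=2)>.5).astype(np.uint8)
    raw=im[c[1]-125:c[1]+125,c[0]-125:c[0]+125].copy()
    C,_=cv2.findContours(s,0,1);q=im.copy();cv2.drawContours(q,C,-1,(0,255,0),1)
    tiles.append(q[c[1]-125:c[1]+125,c[0]-125:c[0]+125])
tiles.append(raw*0)
cv2.imwrite("pics/ov.png",cv2.convertScaleAbs(np.vstack([np.hstack(tiles[:3]),np.hstack(tiles[3:])]),alpha=1.6))
E
```

```text
(no output)
```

View pics/ov.png

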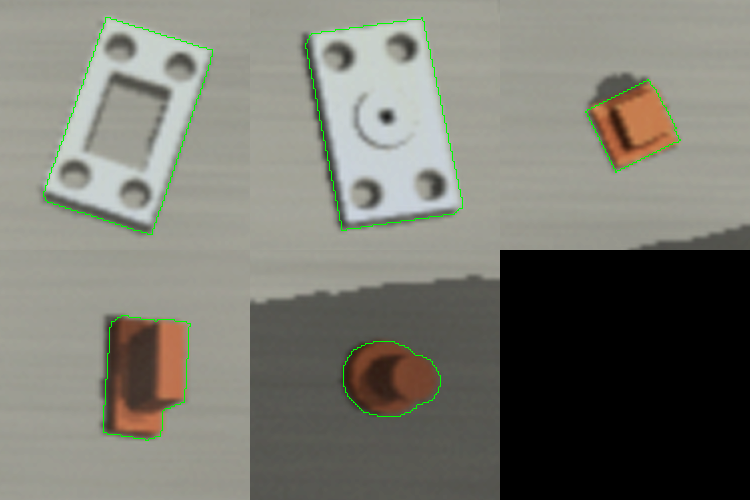

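Call:
step_arm([
  [[0.095,0.03,-0.0185,0,0],[0.095,0.03,-0.0185,0,0],[0.095,0.03,-0.0185,0,0],[0.095,0.03,-0.0185,0,0],[0.095,0.03,-0.0185,0,0],[0.095,0.03,-0.0185,0,0],[0.095,0.03,-0.0185,0,0],[0.095,0.03,-0.0185,0,0],[0.095,0.03,-0.0185,0,0],[0.095,0.03,-0.0185,0,0],[0.095,0.03,-0.0185,0,0],[0.095,0.03,-0.0185,0,0],[0.095,0.03,-0.0185,0,0],[0.095,0.03,-0.0185,0,0],[0.095,0.03,-0.0185,0,0],[0.095,0.03,-0.0185,0,0],[0.095,0.03,-0.0185,0,0],[0.095,0.03,-0.0185,0,0],[0.095,0.03,-0.0185,0,0],[0.095,0.03,-0.0185,0,0]],
], force=40)

```text
t: 4.05
ee_pos: [662.2, -26.4, 214.7]
tool_rot: [180.0, -0.0, 22.6]
ft_force: [0.2, -0.2, 1.3]
grip_width: 0.997
grip_force: 0.0
```

Call:
step_arm([
  [[0.095,0,0,0.02,0.139],[0.095,0,0,0.02,0.139],[0.095,0,0,0.02,0.139],[0.095,0,0,0.02,0.139],[0.095,0,0,0.02,0.139],[0.095,0,0,0,0],[0.095,0,0,0,0],[0.095,0,0,0,0]],
])

```text
t: 4.85
ee_pos: [662.5, -27.8, 116.4]
tool_rot: [-180.0, -0.1, -17.1]
ft_force: [-0.7, -1.2, 0.6]
grip_width: 0.998
grip_force: 0.0
```

```bash
cat > go.py <<'E'
# usage: go.py x y z yaw : tool-axis shift (mm) needed now, and turn (rad)
import sys
from h import *
a=list(map(float,sys.argv[1:5]));ss=[r.state() for _ in range(1)]
s=ss[0];e=np.array(s["ee_pos"]);y=np.radians(s["tool_rot"][2]);d=np.array(a[:3])-e
print("t",round(s["t"],2),"at",np.round(e,1),"rot",np.round(s["tool_rot"],2),"F",np.round(s["ft_force"],1),"grip",round(s["grip_width"]*95.1,1),round(s["grip_force"],1))
def D(y):return np.round([d[0]*np.cos(y)+d[1]*np.sin(y),d[0]*np.sin(y)-d[1]*np.cos(y),-d[2]],1)
t=(np.degrees(y)-a[3]+90)%180-90
print("shift now-axes",D(y),"after-turn axes",D(np.radians(a[3])) if abs((np.degrees(y)-a[3]+180)%360-180)<90 else D(np.radians(a[3]+180)),"turn",round(np.radians(t),4))
E
python3 go.py 661.6 -27.9 3 -17.3
```

```text
t 4.85 at [662.5 -27.8 116.4] rot [-1.7997e+02 -1.4000e-01 -1.7090e+01] F [-0.7 -1.2  0.6] grip 94.9 0.0
shift now-axes [ -0.8   0.3 113.4] after-turn axes [ -0.8   0.3 113.4] turn 0.0036
```

Call:
step_arm([
  [[0.095,0,0,0.025,0],[0.095,0,0,0.025,0],[0.095,0,0,0.025,0],[0.095,0,0,0.02,0],[0.095,0,0,0.01,0],[0.095,0,0,0.006,0],[0.095,0,0,0,0],[0.05,0,0,0,0],[0.05,0,0,0,0],[0.05,0,0,0,0],[0.05,0,0,0,0],[0.05,0,0,0,0],[0.05,0,0,0,0]],
])

```text
t: 6.15
ee_pos: [661.6, -27.8, 4.0]
tool_rot: [180.0, -0.0, -17.2]
ft_force: [0.4, -0.0, 1.6]
grip_width: 0.628
grip_force: 40.0
```

```bash
python3 go.py 661.6 -27.9 3 -17.3; python3 go.py 661.6 -27.9 3 -17.3
```

```text
t 6.15 at [661.6 -27.8   4. ] rot [ 1.7999e+02 -2.0000e-02 -1.7190e+01] F [ 0.4 -0.   1.6] grip 59.7 40.0
shift now-axes [-0.   0.1  1. ] after-turn axes [-0.   0.1  1. ] turn 0.0019
t 6.15 at [661.6 -27.8   4. ] rot [ 1.7999e+02 -2.0000e-02 -1.7190e+01] F [ 0.4 -0.   1.6] grip 59.7 40.0
shift now-axes [-0.   0.1  1. ] after-turn axes [-0.   0.1  1. ] turn 0.0019
```

Call:
step_arm([
  [[0.05,0,0,-0.005,0],[0.05,0,0,-0.015,0],[0.05,0,0,-0.03,0],[0.05,0,0,-0.03,0],[0.05,0,0,-0.03,0],[0.05,-0.014,-0.0248,0,0],[0.05,-0.014,-0.0248,0,0],[0.05,-0.014,-0.0248,0,0],[0.05,-0.014,-0.0248,0,0],[0.05,-0.014,-0.0248,0,0],[0.05,-0.014,-0.0248,0,0],[0.05,-0.014,-0.0248,0,0],[0.05,-0.014,-0.0248,0,0],[0.05,-0.014,-0.0248,0,0],[0.05,-0.014,-0.0248,0,0],[0.05,-0.014,-0.0248,0,0],[0.05,-0.014,-0.0248,0,0]],
])

```text
t: 7.85
ee_pos: [588.6, 307.4, 114.6]
tool_rot: [-180.0, -0.0, -17.2]
ft_force: [0.2, -0.8, -2.1]
grip_width: 0.629
grip_force: 40.0
```

Call:
step_arm([
  [[0.05,0,0,0,-0.105],[0.05,0,0,0,-0.105],[0.05,0,0,0,-0.105],[0.05,0,0,0,-0.105],[0.05,0,0,0,-0.105],[0.05,0,0,0,0],[0.05,0,0,0,0],[0.05,0,0,0,0]],
])

```text
t: 8.65
ee_pos: [589.0, 306.3, 114.0]
tool_rot: [-180.0, -0.0, 12.8]
ft_force: [0.4, -0.3, -2.3]
grip_width: 0.626
grip_force: 40.0
```

```bash
python3 go.py 589.7 305.6 95 12.9; python3 - <<'E'
from fit import *
s=r.state();e=s["ee_pos"]
for n in("side","top"):
    p=r.snapshot(n);z=e[2]-3
    c=pix(p,e).astype(int);q=p["pixels"]
    q=cv2.resize(q[max(0,c[1]-75):c[1]+75,max(0,c[0]-100):c[0]+100],None,fx=4,fy=4,interpolation=cv2.INTER_CUBIC);cv2.imwrite(f"pics/base_{n}.png",cv2.convertScaleAbs(q,alpha=1.5))
    gs=r.regions_of(p,"frame_plate");print(n,[(round(g["score"],2),np.round(g["bbox"])) for g in gs],c)
E
```

```text
t 8.65 at [589.  306.3 114. ] rot [-1.80e+02 -1.00e-02  1.28e+01] F [ 0.4 -0.3 -2.3] grip 59.5 40.0
shift now-axes [ 0.5  0.8 19. ] after-turn axes [ 0.5  0.8 19. ] turn -0.0018
side [(0.66, array([299., 167.,  37.,  20.])), (0.65, array([139., 236.,  73.,  36.])), (0.3, array([301., 186.,  38.,  23.])), (0.25, array([395., 193.,  18.,  19.]))] [140 237]
top [(0.64, array([430., 145.,  55.,  33.])), (0.59, array([108., 168.,  42.,  60.]))] [108 167]
```

View pics/base_side.png

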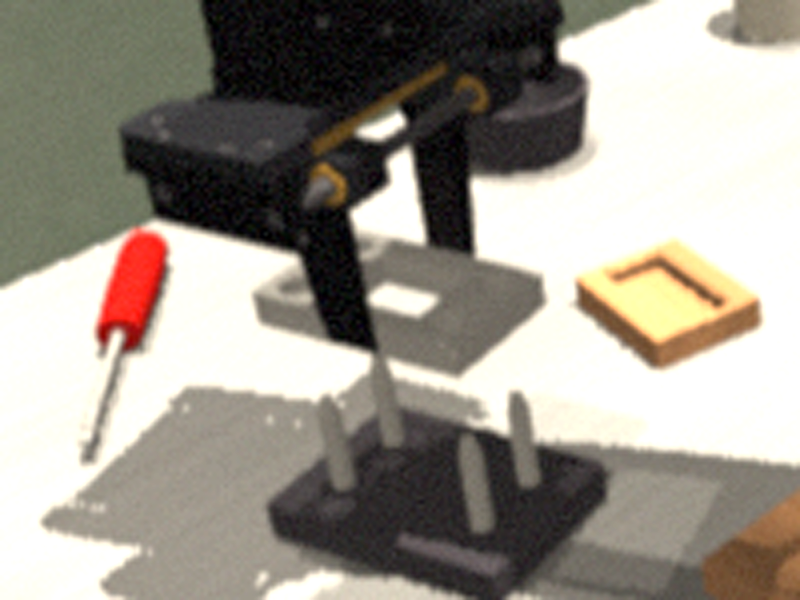

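Call:
step_arm([
  [[0.05,0.0005,0.0005,0.015,0],[0.05,0,0,0.015,0],[0.05,0,0,0.01,0],[0.05,0,0,0.01,0],[0.05,0,0,0.01,0],[0.05,0,0,0,0]],
])

```text
t: 9.45
ee_pos: [588.2, 305.3, 51.1]
tool_rot: [180.0, 0.2, 12.9]
ft_force: [0.8, -0.1, -2.6]
grip_width: 0.626
grip_force: 40.0
```

```bash
python3 go.py 589.7 305.6 23 12.9;python3 - <<'E'
from h import *
p=r.snapshot("side");c=pix(p,r.state()["ee_pos"]).astype(int)
q=p["pixels"][c[1]-50:c[1]+50,c[0]-60:c[0]+60];cv2.imwrite("pics/b2.png",cv2.convertScaleAbs(cv2.resize(q,None,fx=6,fy=6,interpolation=cv2.INTER_CUBIC),alpha=1.5))
E
```

```text
t 9.45 at [588.2 305.3  51.1] rot [179.96   0.22  12.88] F [ 0.8 -0.1 -2.6] grip 59.5 40.0
shift now-axes [ 1.5  0.1 28.1] after-turn axes [ 1.5  0.1 28.1] turn -0.0003
```

View pics/b2.png

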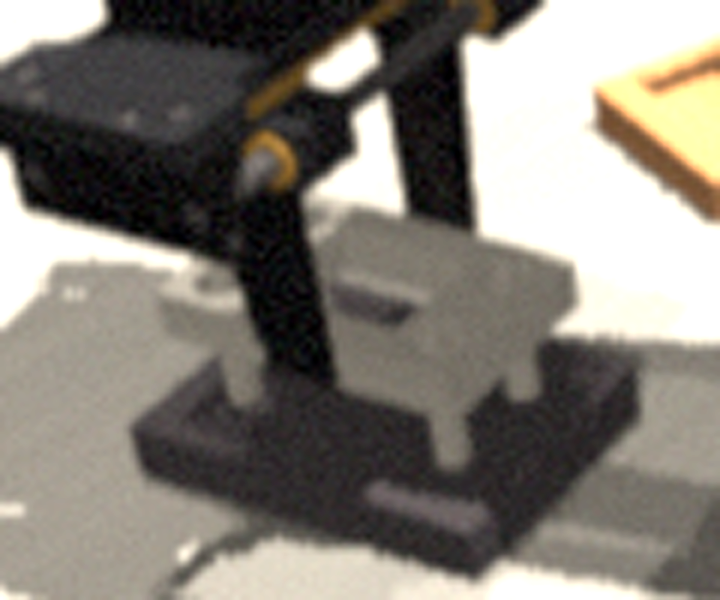

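The four pillars have entered the holes with no force. I keep lowering slowly.

Call:
step_arm([
  [[0.05,0,0,0.006,0],[0.05,0,0,0.006,0],[0.05,0,0,0.006,0],[0.05,0,0,0.004,0],[0.05,0,0,0.002,0],[0.05,0,0,0.002,0],[0.05,0,0,0.002,0],[0.05,0,0,0,0],[0.05,0,0,0,0]],
])

```text
t: 10.4
ee_pos: [589.7, 305.9, 25.8]
tool_rot: [-180.0, -0.0, 12.9]
ft_force: [-0.1, 0.6, -2.9]
grip_width: 0.628
grip_force: 40.0
```

Call:
step_arm([
  [[0.05,0,0,0.001,0],[0.05,0,0,0,0]],
])

```text
t: 10.6
ee_pos: [589.6, 305.9, 24.7]
tool_rot: [-180.0, -0.0, 12.9]
ft_force: [0.8, -0.4, -2.0]
grip_width: 0.629
grip_force: 40.0
```

Call:
step_arm([
  [[0.05,0,0,0.0005,0],[0.05,0,0,0,0]],
])

```text
t: 10.8
ee_pos: [589.6, 305.9, 24.1]
tool_rot: [180.0, 0.0, 12.9]
ft_force: [-0.4, -0.0, -2.2]
grip_width: 0.627
grip_force: 40.0
```

Call:
step_arm([
  [[0.05,0,0,0.0005,0],[0.05,0,0,0,0]],
])

```text
t: 11.0
ee_pos: [589.7, 305.9, 24.0]
tool_rot: [180.0, -0.0, 12.9]
ft_force: [-1.0, -0.5, 0.1]
grip_width: 0.625
grip_force: 40.0
```

Call:
step_arm([
  [[0.05,0,0,0.0005,0],[0.05,0,0,0,0]],
])

```text
t: 11.2
ee_pos: [589.8, 306.0, 24.0]
tool_rot: [180.0, -0.0, 12.9]
ft_force: [-3.5, -1.4, 4.3]
grip_width: 0.63
grip_force: 40.0
```

Call:
step_arm([
  [[0.07,0,0,0,0],[0.095,0,0,0,0],[0.095,0,0,0,0],[0.095,0,0,0,0],[0.095,0,0,-0.005,0],[0.095,0,0,-0.015,0],[0.095,0,0,-0.03,0],[0.095,0,0,-0.03,0],[0.095,0,0,-0.03,0],[0.095,0,0,0,0]],
])

```text
t: 12.2
ee_pos: [593.3, 307.5, 141.1]
tool_rot: [-179.9, -0.7, 12.9]
ft_force: [0.9, 0.1, 0.3]
grip_width: 0.999
grip_force: 0.0
```

Call:
step_arm([
  [[0.095,-0.0065,0.0314,0,0],[0.095,-0.0065,0.0314,0,0],[0.095,-0.0065,0.0314,0,0],[0.095,-0.0065,0.0314,0,0],[0.095,-0.0065,0.0314,0,0],[0.095,-0.0065,0.0314,0,0],[0.095,-0.0065,0.0314,0,0],[0.095,-0.0065,0.0314,0,0],[0.095,-0.0065,0.0314,0,0],[0.095,-0.0065,0.0314,0,0],[0.095,-0.0065,0.0314,0,0],[0.095,-0.0065,0.0314,0,0],[0.095,-0.0065,0.0314,0,0],[0.095,-0.0065,0.0314,0,0],[0.095,-0.0065,0.0314,0,0],[0.095,-0.0065,0.0314,0,0],[0.095,0,0,0,0.0576],[0.095,0,0,0,0],[0.095,0,0,0,0]],
])

```text
t: 14.1
ee_pos: [600.1, -206.8, 133.1]
tool_rot: [-180.0, 0.0, 9.6]
ft_force: [-0.1, 0.9, 0.4]
grip_width: 0.999
grip_force: 0.0
```

```bash
python3 go.py 601.2 -206.7 3 9.6; python3 - <<'E'
from fit import *
for n in("side","top"):
    p=r.snapshot(n)
    for k,X,z in (("frame_plate",(591,305),20),("round_electrode",(371,-291),0),("square_electrode",(446,-123),0),("oblong_electrode",(539,-354),0)):
        m=mask(p,k,X)
        if m is not None: print(n,k,np.round(fit([(p,m)],k,X,np.radians([-10,12,25]),z),2))
    c=pix(p,[589,305,30]).astype(int)
    if n=="side":
        q=p["pixels"][c[1]-50:c[1]+50,c[0]-60:c[0]+60];cv2.imwrite("pics/b3.png",cv2.convertScaleAbs(cv2.resize(q,None,fx=6,fy=6,interpolation=cv2.INTER_CUBIC),alpha=1.3))
E
```

```text
t 14.1 at [ 600.1 -206.8  133.1] rot [-1.7999e+02  1.0000e-02  9.6500e+00] F [-0.1  0.9  0.4] grip 95.0 0.0
shift now-axes [1.100e+00 1.000e-01 1.301e+02] after-turn axes [1.100e+00 1.000e-01 1.301e+02] turn 0.0008
side frame_plate [1.4000e-01 5.8799e+02 3.0774e+02 1.1340e+01]
side round_electrode [ 3.1000e-01  3.6858e+02 -2.8976e+02 -4.6000e+00]
side square_electrode [ 1.3000e-01  4.4322e+02 -1.2121e+02  2.7210e+01]
side oblong_electrode [ 1.8000e-01  5.3753e+02 -3.5745e+02 -2.2870e+01]
top frame_plate [1.6000e-01 5.9142e+02 3.0573e+02 1.2630e+01]
top square_electrode [   0.48  448.96 -124.57   27.48]
```

View pics/b3.png

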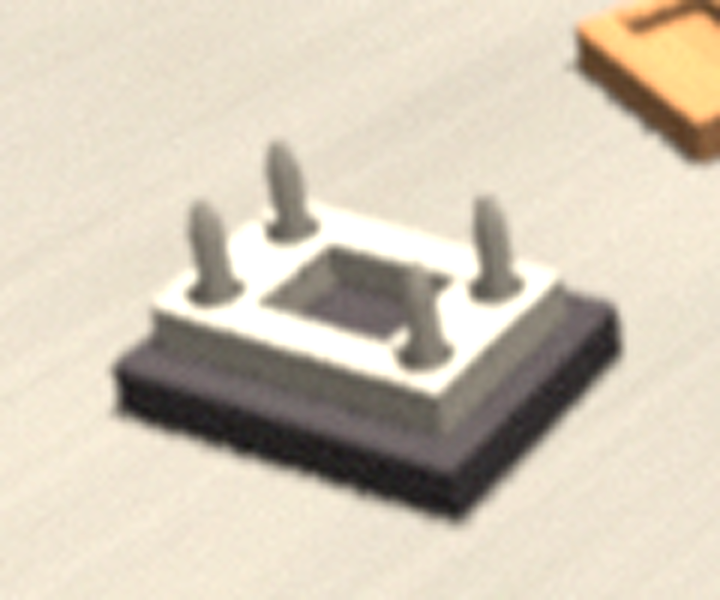

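The frame sits fully down on the base block and is released. Next, the cover.

Call:
step_arm([
  [[0.095,0.001,0,0.03,0],[0.095,0,0,0.03,0],[0.095,0,0,0.03,0],[0.095,0,0,0.02,0],[0.095,0,0,0.01,0],[0.095,0,0,0.007,0],[0.095,0,0,0.0025,0],[0.095,0,0,0,0],[0.05,0,0,0,0],[0.05,0,0,0,0],[0.05,0,0,0,0],[0.05,0,0,0,0],[0.05,0,0,0,0],[0.05,0,0,0,0]],
])

```text
t: 16.0
ee_pos: [601.4, -207.1, 3.9]
tool_rot: [180.0, -0.0, 9.6]
ft_force: [-0.1, -1.0, 1.6]
grip_width: 0.627
grip_force: 40.0
```

```bash
python3 go.py 589.7 306 40 12.9
```

```text
t 16.0 at [ 601.4 -207.1    3.9] rot [ 1.7998e+02 -2.0000e-02  9.5800e+00] F [-0.1 -1.   1.6] grip 59.7 40.0
shift now-axes [  73.9 -507.9  -36.1] after-turn axes [ 103.2 -502.7  -36.1] turn -0.0579
```

Call:
step_arm([
  [[0.05,0,0,-0.005,0],[0.05,0,0,-0.015,0],[0.05,0,0,-0.03,0],[0.05,0,0,-0.03,0],[0.05,0,0,-0.03,0],[0.05,0,0,-0.01,0]],
])

```text
t: 16.6
ee_pos: [603.4, -207.8, 128.9]
tool_rot: [179.8, -0.4, 9.6]
ft_force: [0.1, -1.1, -2.1]
grip_width: 0.627
grip_force: 40.0
```

Call:
step_arm([
  [[0.05,0.0046,-0.0317,0,0],[0.05,0.0046,-0.0317,0,0],[0.05,0.0046,-0.0317,0,0],[0.05,0.0046,-0.0317,0,0],[0.05,0.0046,-0.0317,0,0],[0.05,0.0046,-0.0317,0,0],[0.05,0.0046,-0.0317,0,0],[0.05,0.0046,-0.0317,0,0],[0.05,0.0046,-0.0317,0,0],[0.05,0.0046,-0.0317,0,0],[0.05,0.0046,-0.0317,0,0],[0.05,0.0046,-0.0317,0,0],[0.05,0.0046,-0.0317,0,0],[0.05,0.0046,-0.0317,0,0],[0.05,0.0046,-0.0317,0,0],[0.05,0.0046,-0.0317,0,0],[0.05,0,0,0,-0.058],[0.05,0,0,0,0],[0.05,0,0,0,0],[0.05,0,0,0,0]],
])

```text
t: 18.6
ee_pos: [589.2, 304.7, 123.2]
tool_rot: [180.0, 0.0, 12.8]
ft_force: [0.4, 1.0, -2.8]
grip_width: 0.628
grip_force: 40.0
```

```bash
python3 go.py 589.7 306 40 12.9
```

```text
t 18.6 at [589.2 304.7 123.2] rot [1.7999e+02 5.0000e-02 1.2810e+01] F [ 0.4  1.  -2.8] grip 59.7 40.0
shift now-axes [ 0.8 -1.1 83.2] after-turn axes [ 0.8 -1.1 83.2] turn -0.0016
```

Call:
step_arm([
  [[0.05,0.0006,-0.001,0.02,0],[0.05,0,0,0.015,0],[0.05,0,0,0.01,0],[0.05,0,0,0.005,0],[0.05,0,0,0.005,0],[0.05,0,0,0.005,0],[0.05,0,0,0.005,0],[0.05,0,0,0,0],[0.05,0,0,0,0]],
])

```text
t: 19.5
ee_pos: [589.8, 306.7, 58.8]
tool_rot: [-180.0, -0.0, 12.9]
ft_force: [0.3, 1.1, -2.9]
grip_width: 0.627
grip_force: 40.0
```

```bash
python3 go.py 589.7 306 40 12.9;python3 - <<'E'
from h import *
p=r.snapshot("side");c=pix(p,r.state()["ee_pos"]).astype(int)
q=p["pixels"][c[1]-50:c[1]+50,c[0]-60:c[0]+60];cv2.imwrite("pics/b4.png",cv2.convertScaleAbs(cv2.resize(q,None,fx=6,fy=6,interpolation=cv2.INTER_CUBIC),alpha=1.5))
E
```

```text
t 19.5 at [589.8 306.7  58.8] rot [-1.800e+02 -1.000e-02  1.291e+01] F [ 0.3  1.1 -2.9] grip 59.7 40.0
shift now-axes [-0.2  0.7 18.8] after-turn axes [-0.2  0.7 18.8] turn 0.0002
```

View pics/b4.png

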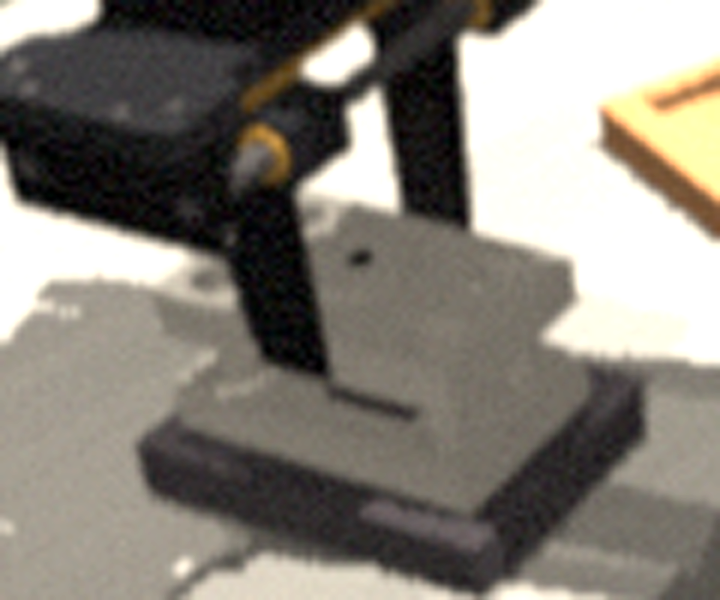

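The cover is already down past the pillar tips with no force. I lower it the rest of the way.

Call:
step_arm([
  [[0.05,0,0,0.006,0],[0.05,0,0,0.005,0],[0.05,0,0,0.004,0],[0.05,0,0,0.002,0],[0.05,0,0,0.001,0],[0.05,0,0,0.001,0],[0.05,0,0,0,0],[0.05,0,0,0,0]],
])

```text
t: 20.35
ee_pos: [590.0, 306.7, 39.9]
tool_rot: [-180.0, -0.0, 12.9]
ft_force: [-0.7, -1.0, -2.7]
grip_width: 0.625
grip_force: 40.0
```

Call:
step_arm([
  [[0.05,0,0,0.0005,0],[0.05,0,0,0,0]],
])

```text
t: 20.55
ee_pos: [590.0, 306.7, 39.9]
tool_rot: [-180.0, -0.0, 12.9]
ft_force: [-1.2, 0.1, 1.1]
grip_width: 0.626
grip_force: 40.0
```

Call:
step_arm([
  [[0.05,0,0,0.0005,0],[0.05,0,0,0,0]],
])

```text
t: 20.75
ee_pos: [590.0, 306.7, 39.9]
tool_rot: [180.0, -0.0, 12.9]
ft_force: [-2.0, -1.6, 5.0]
grip_width: 0.629
grip_force: 40.0
```

Call:
step_arm([
  [[0.07,0,0,0,0],[0.095,0,0,0,0],[0.095,0,0,0,0],[0.095,0,0,0,0],[0.095,0,0,-0.005,0],[0.095,0,0,-0.015,0],[0.095,0,0,-0.03,0],[0.095,0,0,-0.03,0],[0.095,0,0,-0.02,0],[0.095,0,0,0,0]],
])

```text
t: 21.75
ee_pos: [592.6, 307.8, 144.8]
tool_rot: [-179.9, -0.5, 12.9]
ft_force: [0.3, 0.7, -0.5]
grip_width: 0.999
grip_force: 0.0
```

Call:
step_arm([
  [[0.095,-0.0169,0.0276,0,0],[0.095,-0.0169,0.0276,0,0],[0.095,-0.0169,0.0276,0,0],[0.095,-0.0169,0.0276,0,0],[0.095,-0.0169,0.0276,0,0],[0.095,-0.0169,0.0276,0,0],[0.095,-0.0169,0.0276,0,0],[0.095,-0.0169,0.0276,0,0],[0.095,-0.0169,0.0276,0,0],[0.095,-0.0169,0.0276,0,0],[0.095,-0.0169,0.0276,0,0],[0.095,-0.0169,0.0276,0,0],[0.095,-0.0169,0.0276,0,0],[0.095,-0.0169,0.0276,0,0],[0.095,0,0,0,-0.1257],[0.095,0,0,0,-0.1257],[0.095,0,0,0,0],[0.095,0,0,0,0]],
])

```text
t: 23.55
ee_pos: [445.1, -122.7, 138.1]
tool_rot: [-180.0, 0.0, 27.2]
ft_force: [-0.4, -0.4, 0.4]
grip_width: 0.998
grip_force: 0.0
```

```bash
python3 go.py 445.9 -122.9 18 27.3; python3 - <<'E'
from fit import *
p=r.snapshot("side");X=(590,306);m=mask(p,"cover_plate",X)
if m is not None: print(np.round(fit([(p,m)],"cover_plate",X,np.radians([12]),36),2))
c=pix(p,[589,305,30]).astype(int)
q=p["pixels"][c[1]-50:c[1]+50,c[0]-60:c[0]+60];cv2.imwrite("pics/b5.png",cv2.convertScaleAbs(cv2.resize(q,None,fx=6,fy=6,interpolation=cv2.INTER_CUBIC),alpha=1.3))
E
```

```text
t 23.55 at [ 445.1 -122.7  138.1] rot [-1.7996e+02  3.0000e-02  2.7160e+01] F [-0.4 -0.4  0.4] grip 94.9 0.0
shift now-axes [  0.7   0.6 120.1] after-turn axes [  0.7   0.6 120.1] turn -0.0025
[  1.85 609.01 294.78  -4.8 ]
```

View pics/b5.png

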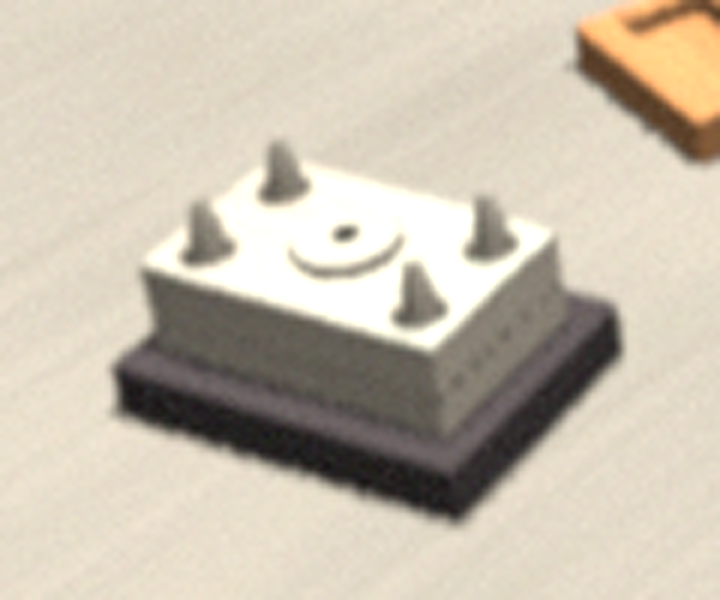

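Both plates are fully down. Next is the square electrode.

Call:
step_arm([
  [[0.095,0.0007,0.0006,0.03,0],[0.095,0,0,0.03,0],[0.095,0,0,0.02,0],[0.095,0,0,0.02,0],[0.095,0,0,0.01,0],[0.095,0,0,0.007,0],[0.095,0,0,0.003,0],[0.095,0,0,0,0],[0.06,0,0,0,0],[0.04,0,0,0,0],[0.015,0,0,0,0],[0.015,0,0,0,0],[0.015,0,0,0,0],[0.015,0,0,0,0],[0.015,0,0,0,0],[0.015,0,0,0,0]],
], force=30)

```text
t: 25.25
ee_pos: [446.3, -123.0, 18.6]
tool_rot: [-180.0, 0.0, 27.3]
ft_force: [-0.2, -0.0, -0.3]
grip_width: 0.383
grip_force: 0.0
```

```bash
python3 go.py 412.6 244.7 27 -3.2
```

```text
t 25.25 at [ 446.3 -123.    18.6] rot [-179.99    0.     27.3 ] F [-0.2 -0.  -0.3] grip 36.4 0.0
shift now-axes [ 138.8 -342.2   -8.4] after-turn axes [ -54.1 -365.3   -8.4] turn 0.5324
```

Call:
step_arm([
  [[0.015,0,0,0,0],[0.015,0,0,0,0],[0.015,0,0,0,0],[0.015,0,0,0,0],[0.015,0,0,0,0]],
])

```text
t: 25.75
ee_pos: [446.5, -123.2, 18.8]
tool_rot: [180.0, -0.0, 27.3]
ft_force: [1.1, -0.7, -0.5]
grip_width: 0.234
grip_force: 30.0
```

```bash
python3 go.py 412.6 244.7 27 -3.2
```

```text
t 25.75 at [ 446.5 -123.2   18.8] rot [ 1.7997e+02 -2.0000e-02  2.7310e+01] F [ 1.1 -0.7 -0.5] grip 22.2 30.0
shift now-axes [ 138.6 -342.5   -8.2] after-turn axes [ -54.4 -365.4   -8.2] turn 0.5324
```

Call:
step_arm([
  [[0.015,0,0,-0.005,0],[0.015,0,0,-0.015,0],[0.015,0,0,-0.03,0],[0.015,0,0,-0.03,0],[0.015,0,0,-0.01,0]],
])

```text
t: 26.25
ee_pos: [447.6, -123.5, 111.5]
tool_rot: [179.8, -0.2, 27.3]
ft_force: [0.8, -0.4, -1.4]
grip_width: 0.23
grip_force: 30.0
```

Call:
step_arm([
  [[0.015,0.0115,-0.0285,0,0],[0.015,0.0115,-0.0285,0,0],[0.015,0.0115,-0.0285,0,0],[0.015,0.0115,-0.0285,0,0],[0.015,0.0115,-0.0285,0,0],[0.015,0.0115,-0.0285,0,0],[0.015,0.0115,-0.0285,0,0],[0.015,0.0115,-0.0285,0,0],[0.015,0.0115,-0.0285,0,0],[0.015,0.0115,-0.0285,0,0],[0.015,0.0115,-0.0285,0,0],[0.015,0.0115,-0.0285,0,0],[0.015,0,0,0,0.133],[0.015,0,0,0,0.133],[0.015,0,0,0,0.133],[0.015,0,0,0,0.133],[0.015,0,0,0,0],[0.015,0,0,0,0],[0.015,0,0,0,0]],
])

```text
t: 28.15
ee_pos: [411.6, 243.9, 108.1]
tool_rot: [180.0, 0.1, -3.1]
ft_force: [-0.6, 0.3, -2.9]
grip_width: 0.231
grip_force: 30.0
```

```bash
python3 go.py 412.6 244.7 27 -3.2
```

```text
t 28.15 at [411.6 243.9 108.1] rot [ 1.7997e+02  6.0000e-02 -3.0700e+00] F [-0.6  0.3 -2.9] grip 22.0 30.0
shift now-axes [ 0.9 -0.8 81.1] after-turn axes [ 0.9 -0.8 81.1] turn 0.0022
```

Call:
step_arm([
  [[0.015,0.0007,-0.0006,0.025,0],[0.015,0,0,0.02,0],[0.015,0,0,0.015,0],[0.015,0,0,0.006,0],[0.015,0,0,0.004,0],[0.015,0,0,0.004,0],[0.015,0,0,0.003,0],[0.015,0,0,0.002,0],[0.015,0,0,0.001,0],[0.015,0,0,0,0],[0.015,0,0,0,0]],
])

```text
t: 29.25
ee_pos: [412.9, 244.8, 28.9]
tool_rot: [-180.0, -0.0, -3.2]
ft_force: [-1.1, -0.3, -3.3]
grip_width: 0.226
grip_force: 30.0
```

Call:
step_arm([
  [[0.015,0,0,0.001,0],[0.015,0,0,0,0]],
])

```text
t: 29.45
ee_pos: [412.7, 244.7, 27.6]
tool_rot: [-180.0, 0.0, -3.2]
ft_force: [0.0, -0.5, -3.4]
grip_width: 0.229
grip_force: 30.0
```

Call:
step_arm([
  [[0.015,0,0,0.0007,0],[0.015,0,0,0,0]],
])

```text
t: 29.65
ee_pos: [412.7, 244.6, 26.8]
tool_rot: [180.0, 0.0, -3.2]
ft_force: [-0.8, 0.2, -3.4]
grip_width: 0.231
grip_force: 30.0
```

Call:
step_arm([
  [[0.015,0,0,0.0005,0],[0.015,0,0,0,0]],
])

```text
t: 29.85
ee_pos: [412.8, 244.7, 26.7]
tool_rot: [180.0, 0.0, -3.2]
ft_force: [-1.4, -0.9, -0.1]
grip_width: 0.228
grip_force: 30.0
```

Call:
step_arm([
  [[0.03,0,0,0,0],[0.06,0,0,0,0],[0.06,0,0,0,0],[0.06,0,0,0,0],[0.06,0,0,0,0],[0.06,0,0,-0.005,0],[0.06,0,0,-0.015,0],[0.06,0,0,-0.03,0],[0.06,0,0,-0.03,0],[0.06,0,0,-0.02,0]],
])

```text
t: 30.85
ee_pos: [413.7, 245.1, 129.2]
tool_rot: [-179.9, -0.2, -3.2]
ft_force: [-0.5, 0.3, 0.5]
grip_width: 0.631
grip_force: 0.0
```

Call:
step_arm([
  [[0.06,-0.0007,0.0299,0,0],[0.06,-0.0007,0.0299,0,0],[0.06,-0.0007,0.0299,0,0],[0.06,-0.0007,0.0299,0,0],[0.06,-0.0007,0.0299,0,0],[0.06,-0.0007,0.0299,0,0],[0.06,-0.0007,0.0299,0,0],[0.06,-0.0007,0.0299,0,0],[0.06,-0.0007,0.0299,0,0],[0.06,-0.0007,0.0299,0,0],[0.06,-0.0007,0.0299,0,0],[0.06,-0.0007,0.0299,0,0],[0.06,-0.0007,0.0299,0,0],[0.06,-0.0007,0.0299,0,0],[0.06,-0.0007,0.0299,0,0],[0.06,-0.0007,0.0299,0,0],[0.06,-0.0007,0.0299,0,0],[0.06,-0.0007,0.0299,0,0],[0.06,0,0,0,0],[0.06,0,0,0,0]],
])

```text
t: 32.85
ee_pos: [370.2, -292.1, 126.6]
tool_rot: [-180.0, 0.0, -3.2]
ft_force: [-0.1, 0.8, -0.1]
grip_width: 0.631
grip_force: 0.0
```

```bash
python3 go.py 370.4 -291.2 18.5 -3.2; python3 - <<'E'
from fit import *
for n in("side","top"):
    p=r.snapshot(n)
    for k,X,z in (("round_electrode",(371,-291),0),("square_electrode",(412,244),8),("oblong_electrode",(539,-354),0)):
        m=mask(p,k,X)
        if m is not None: print(n,k,np.round(fit([(p,m)],k,X,np.radians([-10,12]),z),2))
    if n=="top":
        c=pix(p,[412,244,20]).astype(int);t=[p["pixels"][c[1]-40:c[1]+40,c[0]-40:c[0]+40]]
        c=pix(p,[539,-354,0]).astype(int);t+=[p["pixels"][c[1]-40:c[1]+40,c[0]-40:c[0]+40]]
        cv2.imwrite("pics/b6.png",cv2.convertScaleAbs(cv2.resize(np.hstack(t),None,fx=5,fy=5,interpolation=cv2.INTER_CUBIC),alpha=1.5))
E
```

```text
t 32.85 at [ 370.2 -292.1  126.6] rot [-1.7996e+02  1.0000e-02 -3.2500e+00] F [-0.1  0.8 -0.1] grip 60.0 0.0
shift now-axes [  0.2  -0.9 108.1] after-turn axes [  0.2  -0.9 108.1] turn -0.0008
side round_electrode [ 1.1000e-01  3.6877e+02 -2.8847e+02  8.8000e-01]
side square_electrode [1.7000e-01 4.1129e+02 2.4431e+02 8.1700e+00]
side oblong_electrode [ 1.3000e-01  5.3748e+02 -3.5433e+02 -1.1300e+01]
top square_electrode [ 1.5000e-01  4.1259e+02  2.4379e+02 -3.6200e+00]
top oblong_electrode [ 1.200e-01  5.412e+02 -3.573e+02 -6.800e+00]
```

View pics/b6.png

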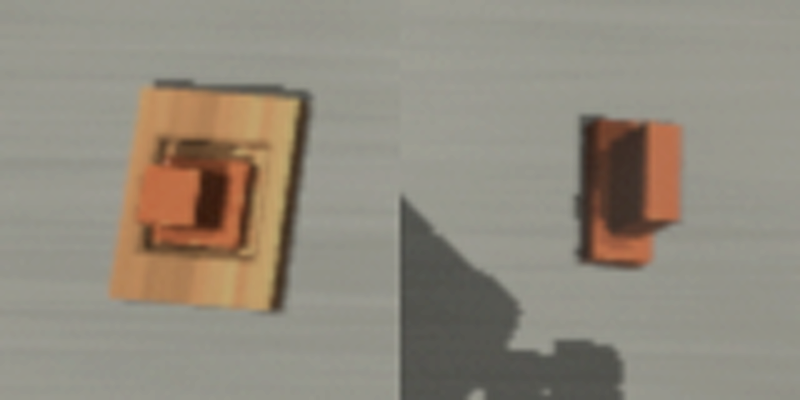

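The square electrode stands in its square recess. Next is the round one.

Call:
step_arm([
  [[0.06,0,-0.0009,0.03,0],[0.06,0,0,0.03,0],[0.06,0,0,0.02,0],[0.06,0,0,0.015,0],[0.06,0,0,0.008,0],[0.06,0,0,0.005,0],[0.06,0,0,0,0],[0.015,0,0,0,0],[0.015,0,0,0,0],[0.015,0,0,0,0],[0.015,0,0,0,0],[0.015,0,0,0,0],[0.015,0,0,0,0],[0.015,0,0,0,0],[0.015,0,0,0,0]],
])

```text
t: 34.75
ee_pos: [370.5, -291.3, 18.7]
tool_rot: [180.0, -0.0, -3.2]
ft_force: [-0.5, -0.5, 1.7]
grip_width: 0.227
grip_force: 30.0
```

```bash
python3 go.py 445.8 36.1 27 -9.5
```

```text
t 34.75 at [ 370.5 -291.3   18.7] rot [ 1.7998e+02 -1.0000e-02 -3.1800e+00] F [-0.5 -0.5  1.7] grip 21.6 30.0
shift now-axes [  57.  -331.1   -8.3] after-turn axes [  20.2 -335.4   -8.3] turn 0.1104
```

Call:
step_arm([
  [[0.015,0,0,-0.005,0],[0.015,0,0,-0.015,0],[0.015,0,0,-0.03,0],[0.015,0,0,-0.03,0],[0.015,0,0,-0.01,0],[0.015,0.0047,-0.0276,0,0],[0.015,0.0047,-0.0276,0,0],[0.015,0.0047,-0.0276,0,0],[0.015,0.0047,-0.0276,0,0],[0.015,0.0047,-0.0276,0,0],[0.015,0.0047,-0.0276,0,0],[0.015,0.0047,-0.0276,0,0],[0.015,0.0047,-0.0276,0,0],[0.015,0.0047,-0.0276,0,0],[0.015,0.0047,-0.0276,0,0],[0.015,0.0047,-0.0276,0,0],[0.015,0.0047,-0.0276,0,0],[0.015,0,0,0,0.11],[0.015,0,0,0,0],[0.015,0,0,0,0]],
])

```text
t: 36.75
ee_pos: [444.3, 36.4, 107.4]
tool_rot: [180.0, 0.1, -9.4]
ft_force: [0.6, -0.4, -3.1]
grip_width: 0.225
grip_force: 30.0
```

```bash
python3 go.py 445.8 36.1 27 -9.5
```

```text
t 36.75 at [444.3  36.4 107.4] rot [ 1.7998e+02  1.1000e-01 -9.3600e+00] F [ 0.6 -0.4 -3.1] grip 21.4 30.0
shift now-axes [ 1.5  0.1 80.4] after-turn axes [ 1.5  0.1 80.4] turn 0.0025
```

Call:
step_arm([
  [[0.015,0.001,0,0.025,0],[0.015,0,0,0.02,0],[0.015,0,0,0.015,0],[0.015,0,0,0.006,0],[0.015,0,0,0.004,0],[0.015,0,0,0.004,0],[0.015,0,0,0.003,0],[0.015,0,0,0.002,0],[0.015,0,0,0.001,0],[0.015,0,0,0,0],[0.015,0,0,0,0]],
])

```text
t: 37.85
ee_pos: [446.2, 36.3, 28.7]
tool_rot: [-180.0, -0.0, -9.5]
ft_force: [0.2, 1.1, -2.5]
grip_width: 0.223
grip_force: 30.0
```

Call:
step_arm([
  [[0.015,0,0,0.001,0],[0.015,0,0,0,0]],
])

```text
t: 38.05
ee_pos: [446.0, 36.3, 27.4]
tool_rot: [-180.0, 0.0, -9.5]
ft_force: [0.0, -0.9, -3.1]
grip_width: 0.229
grip_force: 30.0
```

Call:
step_arm([
  [[0.015,0,0,0.0007,0],[0.015,0,0,0,0]],
])

```text
t: 38.25
ee_pos: [446.0, 36.3, 26.7]
tool_rot: [180.0, 0.0, -9.5]
ft_force: [-0.2, -0.5, -1.6]
grip_width: 0.226
grip_force: 30.0
```

Call:
step_arm([
  [[0.015,0,0,0.0005,0],[0.015,0,0,0,0]],
])

```text
t: 38.45
ee_pos: [446.1, 36.3, 26.6]
tool_rot: [180.0, 0.0, -9.5]
ft_force: [-2.2, -0.3, 1.9]
grip_width: 0.225
grip_force: 30.0
```

Call:
step_arm([
  [[0.03,0,0,0,0],[0.06,0,0,0,0],[0.06,0,0,0,0],[0.06,0,0,0,0],[0.06,0,0,0,0],[0.06,0,0,-0.005,0],[0.06,0,0,-0.015,0],[0.06,0,0,-0.03,0],[0.06,0,0,-0.03,0],[0.06,0,0,-0.02,0]],
])

```text
t: 39.45
ee_pos: [447.0, 36.3, 129.0]
tool_rot: [-180.0, -0.2, -9.5]
ft_force: [0.7, -0.4, 0.8]
grip_width: 0.632
grip_force: 0.0
```

Call:
step_arm([
  [[0.06,0.0112,0.0265,0,0],[0.06,0.0112,0.0265,0,0],[0.06,0.0112,0.0265,0,0],[0.06,0.0112,0.0265,0,0],[0.06,0.0112,0.0265,0,0],[0.06,0.0112,0.0265,0,0],[0.06,0.0112,0.0265,0,0],[0.06,0.0112,0.0265,0,0],[0.06,0.0112,0.0265,0,0],[0.06,0.0112,0.0265,0,0],[0.06,0.0112,0.0265,0,0],[0.06,0.0112,0.0265,0,0],[0.06,0.0112,0.0265,0,0],[0.06,0.0112,0.0265,0,0],[0.06,0,0,0,-0.026],[0.06,0,0,0,0],[0.06,0,0,0,0],[0.06,0,0,0,0]],
])

```text
t: 41.25
ee_pos: [539.5, -354.4, 126.3]
tool_rot: [-180.0, 0.0, -7.9]
ft_force: [0.8, 1.0, -0.8]
grip_width: 0.634
grip_force: 0.0
```

```bash
python3 go.py 539.4 -355.8 18.5 -8
```

```text
t 41.25 at [ 539.5 -354.4  126.3] rot [-1.7998e+02  2.0000e-02 -7.9400e+00] F [ 0.8  1.  -0.8] grip 60.3 0.0
shift now-axes [1.000e-01 1.400e+00 1.078e+02] after-turn axes [1.000e-01 1.400e+00 1.078e+02] turn 0.0011
```

Call:
step_arm([
  [[0.06,0,0.001,0.03,0],[0.06,0,0,0.03,0],[0.06,0,0,0.02,0],[0.06,0,0,0.015,0],[0.06,0,0,0.008,0],[0.06,0,0,0.0045,0],[0.06,0,0,0,0],[0.01,0,0,0,0],[0.01,0,0,0,0],[0.01,0,0,0,0],[0.01,0,0,0,0],[0.01,0,0,0,0],[0.01,0,0,0,0],[0.01,0,0,0,0],[0.01,0,0,0,0],[0.01,0,0,0,0]],
])

```text
t: 42.85
ee_pos: [539.5, -356.6, 18.8]
tool_rot: [180.0, -0.0, -8.0]
ft_force: [0.3, -0.9, 1.0]
grip_width: 0.15
grip_force: 30.0
```

```bash
python3 go.py 624.3 124.6 27 -14.5
```

```text
t 42.85 at [ 539.5 -356.6   18.8] rot [ 1.7999e+02 -1.0000e-02 -7.9900e+00] F [ 0.3 -0.9  1. ] grip 14.3 30.0
shift now-axes [  17.1 -488.3   -8.2] after-turn axes [ -38.4 -487.1   -8.2] turn 0.1136
```

Call:
step_arm([
  [[0.01,0,0,-0.005,0],[0.01,0,0,-0.015,0],[0.01,0,0,-0.03,0],[0.01,0,0,-0.03,0],[0.01,0,0,-0.01,0]],
])

```text
t: 43.35
ee_pos: [541.4, -357.8, 113.6]
tool_rot: [179.8, -0.4, -8.0]
ft_force: [0.1, -0.3, -3.0]
grip_width: 0.146
grip_force: 30.0
```

Call:
step_arm([
  [[0.01,0.0011,-0.0325,0,0],[0.01,0.0011,-0.0325,0,0],[0.01,0.0011,-0.0325,0,0],[0.01,0.0011,-0.0325,0,0],[0.01,0.0011,-0.0325,0,0],[0.01,0.0011,-0.0325,0,0],[0.01,0.0011,-0.0325,0,0],[0.01,0.0011,-0.0325,0,0],[0.01,0.0011,-0.0325,0,0],[0.01,0.0011,-0.0325,0,0],[0.01,0.0011,-0.0325,0,0],[0.01,0.0011,-0.0325,0,0],[0.01,0.0011,-0.0325,0,0],[0.01,0.0011,-0.0325,0,0],[0.01,0.0011,-0.0325,0,0],[0.01,0,0,0,0.1136],[0.01,0,0,0,0],[0.01,0,0,0,0],[0.01,0,0,0,0]],
])

```text
t: 45.25
ee_pos: [623.3, 123.4, 108.4]
tool_rot: [180.0, 0.0, -14.5]
ft_force: [-0.2, -0.4, -3.3]
grip_width: 0.141
grip_force: 30.0
```

```bash
python3 go.py 624.3 124.6 27 -14.5;  python3 - <<'E'
from fit import *
for n in("side","top"):
    p=r.snapshot(n);e=r.state()["ee_pos"]
    for k,X,z in (("oblong_electrode",e[:2],e[2]-18.8),("round_electrode",(446,36),8),("nest_oblong",(624,124),0)):
        m=mask(p,k,X) if z<50 else None
        if z>50:
            for g in r.regions_of(p,k)[:2]: print(n,"held",g["score"],np.round(g["bbox"]),pix(p,[*X,z+10]))
        if m is not None: print(n,k,np.round(fit([(p,m)],k,X,np.radians([-14]),z),2))
    c=pix(p,[*e[:2],e[2]-40]).astype(int)
    q=p["pixels"][c[1]-60:c[1]+60,c[0]-60:c[0]+60]
    t=np.hstack([t,q]) if n=="top" else q
cv2.imwrite("pics/b7.png",cv2.convertScaleAbs(cv2.resize(t,None,fx=3.3,fy=3.3,interpolation=cv2.INTER_CUBIC),alpha=1.5))
E
```

```text
t 45.25 at [623.3 123.4 108.4] rot [ 1.7998e+02  4.0000e-02 -1.4460e+01] F [-0.2 -0.4 -3.3] grip 13.4 30.0
shift now-axes [ 0.7 -1.4 81.4] after-turn axes [ 0.7 -1.4 81.4] turn 0.0006
side held 0.75 [204. 196.  28.  26.] [202.98402288 199.53133887]
side round_electrode [ 1.2000e-01  4.4592e+02  3.6390e+01 -1.1430e+01]
side nest_oblong [ 6.0000e-02  6.2297e+02  1.2513e+02 -1.4190e+01]
top held 0.66 [208. 169.  11.   2.] [209.72369108 154.65936511]
top round_electrode [ 2.0000e-01  4.4876e+02  3.5520e+01 -1.2870e+01]
top nest_oblong [  0.78 625.38 122.04 -15.01]
```

View pics/b7.png

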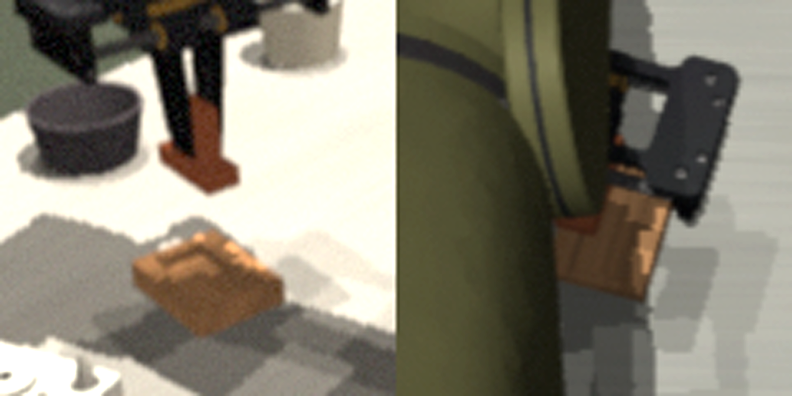

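Call:
step_arm([
  [[0.01,0.0005,-0.001,0.025,0],[0.01,0,0,0.02,0],[0.01,0,0,0.015,0],[0.01,0,0,0.006,0],[0.01,0,0,0.004,0],[0.01,0,0,0.004,0],[0.01,0,0,0.003,0],[0.01,0,0,0.002,0],[0.01,0,0,0.001,0],[0.01,0,0,0,0],[0.01,0,0,0,0]],
])

```text
t: 46.75
ee_pos: [624.5, 124.9, 29.0]
tool_rot: [-180.0, -0.0, -14.5]
ft_force: [-0.6, 0.2, -2.8]
grip_width: 0.148
grip_force: 30.0
```

Call:
step_arm([
  [[0.01,0,0,0.001,0],[0.01,0,0,0,0]],
])

```text
t: 46.95
ee_pos: [624.3, 124.9, 27.8]
tool_rot: [-180.0, -0.0, -14.5]
ft_force: [0.5, 0.6, -3.7]
grip_width: 0.144
grip_force: 30.0
```

Call:
step_arm([
  [[0.01,0,0,0.0007,0],[0.01,0,0,0,0]],
])

```text
t: 47.15
ee_pos: [624.2, 124.9, 26.9]
tool_rot: [180.0, 0.0, -14.5]
ft_force: [-0.3, -1.0, -4.7]
grip_width: 0.15
grip_force: 30.0
```

Call:
step_arm([
  [[0.01,0,0,0.0005,0],[0.01,0,0,0,0]],
])

```text
t: 47.35
ee_pos: [624.4, 124.9, 26.8]
tool_rot: [-180.0, -0.0, -14.5]
ft_force: [-0.3, 0.6, -2.0]
grip_width: 0.144
grip_force: 30.0
```

One more nudge until the nest carries the weight, then release, retreat clear of the view and look.

Call:
step_arm([
  [[0.01,0,0,0.0004,0],[0.01,0,0,0,0]],
])

```text
t: 47.55
ee_pos: [624.4, 124.9, 26.8]
tool_rot: [180.0, 0.0, -14.5]
ft_force: [-2.9, -0.6, 2.0]
grip_width: 0.147
grip_force: 30.0
```

Call:
step_arm([
  [[0.03,0,0,0,0],[0.06,0,0,0,0],[0.06,0,0,0,0],[0.06,0,0,0,0],[0.06,0,0,0,0],[0.06,0,0,-0.005,0],[0.06,0,0,-0.015,0],[0.06,0,0,-0.03,0],[0.06,0,0,-0.03,0],[0.06,0,0,-0.03,0],[0.06,0,0,-0.02,0]],
])

```text
t: 48.65
ee_pos: [625.7, 125.1, 160.8]
tool_rot: [-179.9, -0.3, -14.5]
ft_force: [0.7, -0.2, 0.2]
grip_width: 0.63
grip_force: 0.0
```

Call:
step_arm([
  [[0.06,0,0.03,0,0],[0.06,0,0.03,0,0],[0.06,0,0.03,0,0],[0.06,0,0.03,0,0],[0.06,0,0.03,0,0],[0.06,0,0.03,0,0],[0.06,0,0.03,0,0],[0.06,0,0.03,0,0],[0.06,0,0.03,0,0],[0.06,0,0.03,0,0],[0.06,0,0.03,0,0],[0.06,0,0.03,0,0],[0.06,0,0,0,0],[0.06,0,0,0,0],[0.06,0,0,0,0]],
])

```text
t: 50.15
ee_pos: [534.5, -222.9, 156.8]
tool_rot: [-180.0, -0.0, -14.5]
ft_force: [0.2, -1.2, -0.7]
grip_width: 0.632
grip_force: 0.0
```

```bash
python3 - <<'E'
from h import *
t=[]
for n in("side","top"):
    p=r.snapshot(n)
    q=p["pixels"][150:350,80:360] if n=="side" else p["pixels"][130:310,80:300]
    t.append(cv2.resize(q,(400*1,int(400*q.shape[0]/q.shape[1])),interpolation=cv2.INTER_CUBIC))
h=max(a.shape[0] for a in t)
t=[cv2.copyMakeBorder(a,0,h-a.shape[0],0,0,0) for a in t]
cv2.imwrite("pics/end.png",cv2.convertScaleAbs(np.hstack(t),alpha=1.3))
E
```

```text
(no output)
```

View pics/end.png

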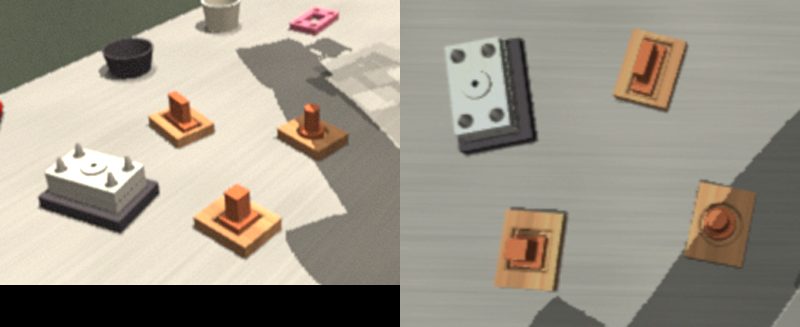

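Both plates are stacked on the base and each electrode stands in its matching recess, with the arm clear. I'm handing the job in.

```bash
python3 -c "
from station import r
print(r.close_job())"
```

```text
the job is handed in; nothing more can be done
None
```

The job is handed in at about 50 s: frame plate then cover are fully down on the base, each electrode stands in its matching nest, and everything is released with the arm clear; the station returned no verdict.

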